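# Fit the second U-bolt on a sloping pipe bracket

## Robot

A 6-joint arm with a two-finger parallel gripper is mounted at the origin on the work surface; the furniture and walls round the work are solid. World frame = base frame: x ahead of the robot, y to its left, z up, the work surface at z = 0. Lengths are in m, angles in rad, forces in N, time in s.
With the tool pointing down it reaches from about 0.25 to 0.725 m from the base axis. Payload 4 kg.
Tool frame: the origin (TCP) lies at the very end of the fingers, on their centre line; the grasp point (between the pads) lies 19 mm behind it; z points along the fingers, y is the direction in which the jaws open and shut (so a half turn about z gives the same grasp; the last joint's range is limited). The gripper opens to 85 mm and grips with 20 to 120 N. Pads are 22 mm wide; open, the fingers measure 114 mm over their backs; the gripper's body (76 mm by 85 mm) begins 54 mm behind the grasp point. The pads swing forward as they close: fully open they stand 13 mm farther back than shut.
Start: joints at [-1.34, 0.241, 0.005, 1.335, 0, 1.571], TCP at [0.114, -0.487, 0.231] pointing down, gripper open.
Joint ranges: [-2.72, 2.72], [-1.05, 1.87], [-1.09, 1.28], [-1.99, 2.15], [-1.42, 1.44], [-3.14, 3.14]. Speed limits (rad/s): [2.79, 2.79, 3.14, 3.14, 3.14, 3.14].

## Interface

Orientations are given as a unit quaternion [x, y, z, w].
In Python, from workcell import bot, camera gives the robot as it stands. The module is installed in compiled form; this text tells all that it offers.
- The arm moves only by the tool send_rows, never from a script. Its argument "deltas" is a list of rows, each an object with "grip": the opening, from 0 (shut) to 1 (fully open); "translation": the shift along the tool's x, y, z in m, a list of three; "twist": the turn, a rotation vector about the tool's x, y, z in degrees, a list of three. A call has 1 to 5 rows; each row is the pose to reach, as a shift and turn from the pose measured when the call began, along the tool's axes at that moment; what a row does not reach only later rows make up. A row lasts 1/8 s, in which the tool goes at most 62.5 mm and 10.7 degrees, less where a joint would pass 70% of its speed; a pose out of reach is approached as far as the arm can. A call with a gripper value outside its range is refused whole. The fingers move at their own pace and stop on an object; the grip force is fixed at half the most. Time passes only in rows, so rows that repeat a pose let the fingers close. It gives the time, the measured TCP pose, the force and the opening at its end, in the units of the state.
- bot.get_obs(): the state, without advancing time (a new reading comes with each control period).
- camera(name): name is "scene" or "side" or "wrist"; returns a dict with "color" (420x560x3 uint8, blue, green, red), "intrinsics" (3x3 intrinsics, pixels), "xyz" and "rotation" of the camera in the world. Camera axes: x right, y down, z forward; pixel columns grow to the right and rows downward; lengths in m; the calibration is good to about 2 mm. A picture is of the moment at which its call begins. There is no depth.
- bot.job_done(): hands the job in, once; it reports no verdict.
The state is a dict: "clock": time; "joint_pos": joint angles; "joint_vel": joint speeds; "tau": joint torques, N m; "eef_pos": TCP position; "tool_rot": TCP orientation; "ft_force": force on the tool from outside, world axes, zero at the start; "ft_torque": the same for the moment, N m; "grip_width": finger opening in m.
Only numpy, scipy, OpenCV 4.12 (cv2) and the standard library are available. Lean on these libraries where they do the work, as an engineer would, in place of code of your own. Each camera call takes 0.05 s, during which the arm holds its last target.

## Task

The pipe on the sloping steel bracket is held by a U-bolt at its lower end; the pair of slots higher up the slope is still empty. Take the larger U-bolt out of the bored wooden block, pass it over the pipe so that both legs go through the two empty slots, and seat it fully home against the pipe, ready for its nuts. Leave the smaller U-bolt in the block and do not push the cork block or the steel block about.

Things in the scene. Friction and masses are not known exactly. Their poses are not given: they have to be found in the camera images.
- u_bolt: the larger U-bolt, to be fitted: 8 mm round steel bar, 54 mm wide outside, 38 inside, 77 high, about 70 g. Origin: centre of the bend, 27 mm below its outside top, 50 mm above the leg ends. Own z points from legs to bend, own y from leg to leg (leg centre lines at y = +/-23 mm), x square to the U's plane; same either way round. Starts upright, legs down, in the block's bores with 1 mm play
- crown_inside (a point): inner top of the bend of the larger U-bolt, 19 mm above its origin; it comes to rest on the top of the pipe. Once both legs are in the slots the U-bolt slides home by its own weight, or with a light push on the bend
- leg_end_a (a point): end of one leg of the larger U-bolt (own y = +23 mm)
- leg_end_b (a point): end of the other leg (own y = -23 mm)
- saddle_plate: sloping steel plate of the fixed bracket, 200 x 86 x 6 mm, rising at 30 degrees, a pipe of 34 mm diameter along its middle. Origin: on the plate's upper face under the pipe, midway between the two EMPTY slots (higher up the slope). Own x runs up the slope along the pipe, y across, z square to the plate. With the larger U-bolt home, its origin is at z = 15 mm, its legs 29 mm out below
- slot_left (a point): centre of one empty slot, on the plate's upper face, at the plate's own y = +23 mm. Slot 13 mm wide across the pipe, 18 mm long along it, round-ended, right through the plate, free space below
- slot_right (a point): centre of the other empty slot, of the same size, at the plate's own y = -23 mm
- pipe_top (a point): top of the pipe over the empty slots, 34 mm square above the plate's face. The pipe reaches from x = -175 to +85 mm and the plate from x = -145 to +55 mm of the plate's frame; a like U-bolt with nuts already sits at x = -90 mm
- bored_block: wooden block 60 x 155 mm, 45 mm high, fixed to the table, in whose top the two U-bolts stand, legs 26 mm deep in upright bores. Origin: centre of its underside; own y along its length. The larger U-bolt stands at y = +33 mm, the smaller at y = -52 mm, both with the U's plane along the block's y
- small_u_bolt: the smaller U-bolt, to be left in the block: bar 6 mm thick, 34 mm wide outside, 57 mm high. Origin: centre of its bend
- cork_block: cork sanding block, 58 x 105 x 36 mm, loose on the table between the bracket and the wooden block; not to be disturbed. Origin: centre of its underside
- steel_block: ground steel block, 52 x 52 x 30 mm, loose on the table behind the cork block; not to be disturbed. Origin: centre of its underside

How it is judged:
By the outcome, as a careful person would: the job done as asked, in the order asked, and still so for the second after the job is handed in, with the robot touching nothing.
It also fails if it takes over 40 s, if anything falls off the work surface, if the arm or the gripper's body presses on something with over 40 N, if the wrist force passes 120 N, or if a joint passes its speed limit or range.

## Working session

There is one attempt and no reset: what is moved stays moved. The work goes in short steps, Python scripts to look and compute and a tool call to move; the robot and the scene stay as the last step left them, time stands still between calls to the robot, and variables do not carry over. Pictures are saved under pics/ and viewed, and the job is handed in when it is done.

Besides the shell and the picture viewer there is one more tool, called after "Call:" as name(argument=value, ...), one argument or row to a line, values as JSON. send_rows: Moves the arm, as the interface text tells. Its arguments: {"type":"object","properties":{"deltas":{"type":"array","items":{"type":"object","properties":{"grip":{"type":"number"},"translation":{"type":"array","items":{"type":"number"}},"twist":{"type":"array","items":{"type":"number"}}}}}},"required":["deltas"]}

```bash
mkdir -p pics
python3 - <<'E'
from workcell import bot,camera
import cv2,json
o=bot.get_obs();print(o)
for n in["scene","side","wrist"]:
    c=camera(n);cv2.imwrite(f"pics/{n}0.png",c["color"]);print(n,c["intrinsics"].tolist(),c["xyz"],c["rotation"])
    import pickle;pickle.dump(c,open(f"{n}0.pkl","wb"))
E
```

```text
{'clock': 0.0, 'joint_pos': array([-1.33999449e+00,  2.41431301e-01,  3.71516310e-03,  1.33520701e+00,
       -1.92565728e-05,  1.57084724e+00]), 'joint_vel': array([ 0.00106835, -0.00156456, -0.00057803,  0.00083986, -0.0022137 ,
        0.00195597]), 'tau': array([-5.69876702e-04, -3.72310925e+01,  2.52411354e+01,  1.66852470e-02,
        1.60581876e-04, -1.91025563e-06]), 'eef_pos': array([ 0.11422701, -0.48612003,  0.23040036]), 'tool_rot': array([ 9.93351068e-01,  1.15119608e-01, -1.32037705e-04, -1.05522761e-03]), 'ft_force': array([ 0.3067721 , -1.04110767,  0.40695639]), 'ft_torque': array([-0.0276473 ,  0.02916406,  0.00615132]), 'grip_width': 0.08541503690406176}
scene [[475.99478846918475, 0.0, 265.62890719425025], [0.0, 475.99478846918475, 207.94013239744243], [0.0, 0.0, 1.0]] [-0.11295657  0.345327    0.61349054] [-0.48505601  0.74153693 -0.3923179   0.24684066]
side [[479.7379834193873, 0.0, 281.1928595018979], [0.0, 479.7379834193873, 209.0994639972987], [0.0, 0.0, 1.0]] [0.60221136 0.84471686 0.74605132] [ 0.03518086  0.89337845 -0.44769369 -0.01440869]
wrist [[330.1494914574012, 0.0, 278.76212484522574], [0.0, 330.1494914574012, 207.1933596320006], [0.0, 0.0, 1.0]] [ 0.19292861 -0.46926412  0.37312523] [ 0.77397922 -0.61272305 -0.09998395  0.12461878]
```

View pics/scene0.png

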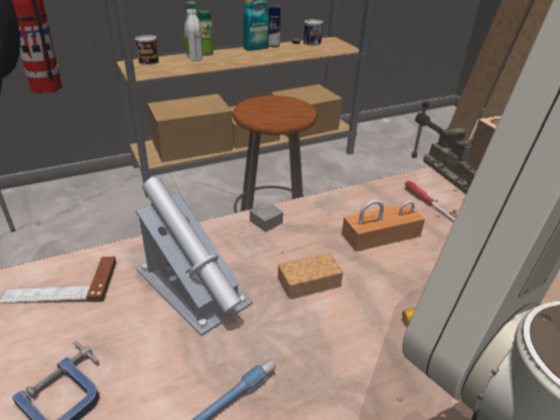

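View pics/side0.png

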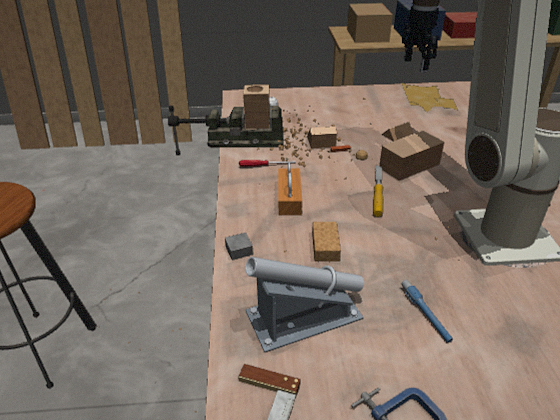

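View pics/wrist0.png

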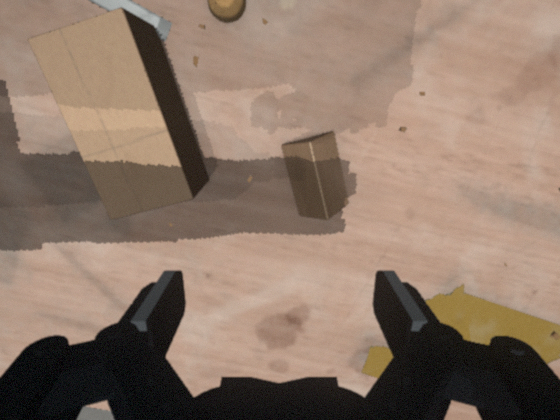

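```bash
cat > h.py <<'E'
import numpy as np,pickle,cv2
from scipy.spatial.transform import Rotation as R
def load(n): return pickle.load(open(n+".pkl","rb"))
def proj(c,P):
    P=np.atleast_2d(P); q=R.from_quat(c["rotation"]).inv().apply(P-c["xyz"]); q=q@c["intrinsics"].T
    return q[:,:2]/q[:,2:]
def ray(c,uv):
    d=np.linalg.inv(c["intrinsics"])@np.array([uv[0],uv[1],1.]); d=R.from_quat(c["rotation"]).apply(d); return d/np.linalg.norm(d)
def atz(c,uv,z):
    d=ray(c,uv); return c["xyz"]+d*(z-c["xyz"][2])/d[2]
def tri(obs):
    A=0;b=0
    for c,uv in obs:
        d=ray(c,uv);M=np.eye(3)-np.outer(d,d);A=A+M;b=b+M@c["xyz"]
    return np.linalg.solve(A,b)
def crop(c,x,y,w,h,s,name):
    cv2.imwrite("pics/"+name+".png",cv2.resize(c["color"][y:y+h,x:x+w],None,fx=s,fy=s,interpolation=cv2.INTER_CUBIC))
E
python3 - <<'E'
from h import *
s=load("scene0");d=load("side0")
crop(s,335,180,100,75,8,"s_block");crop(s,130,170,130,160,3.75,"s_br")
crop(d,265,155,70,70,8,"d_block");crop(d,235,250,135,100,5.9,"d_br")
E
```

```text
(no output)
```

View pics/s_block.png

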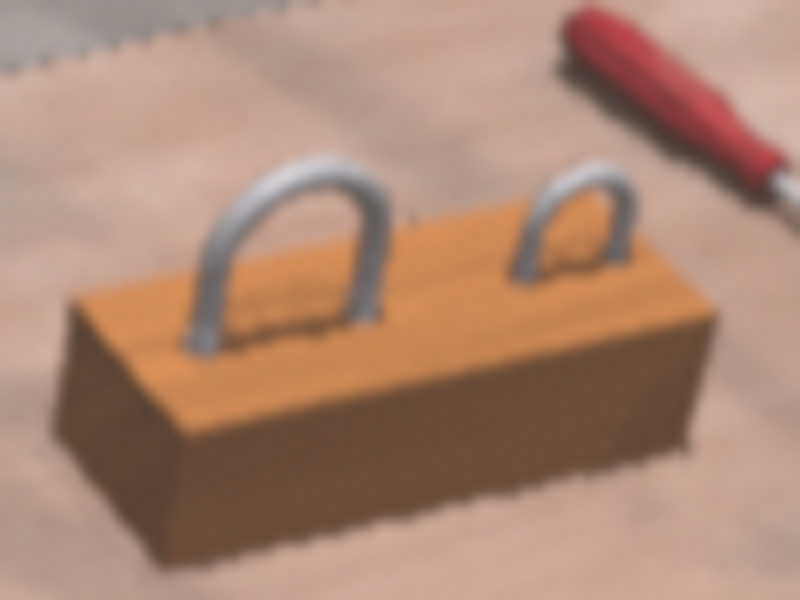

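View pics/s_br.png

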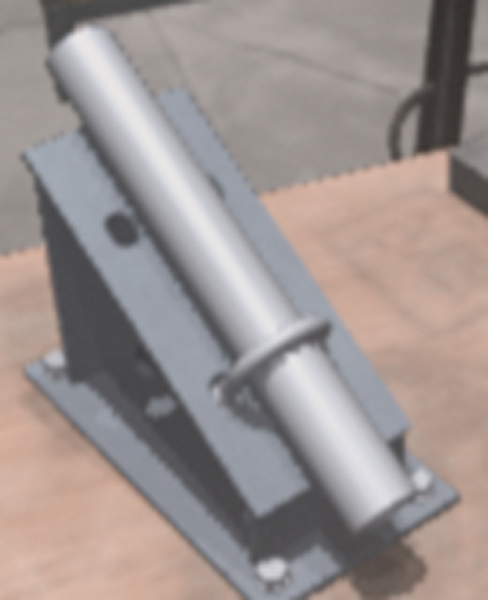

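View pics/d_block.png

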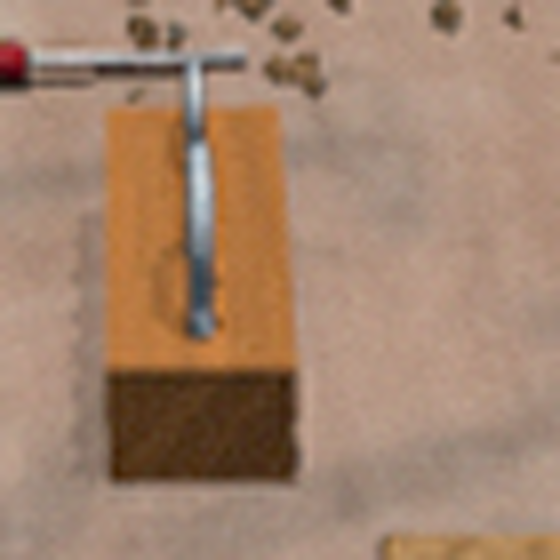

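View pics/d_br.png

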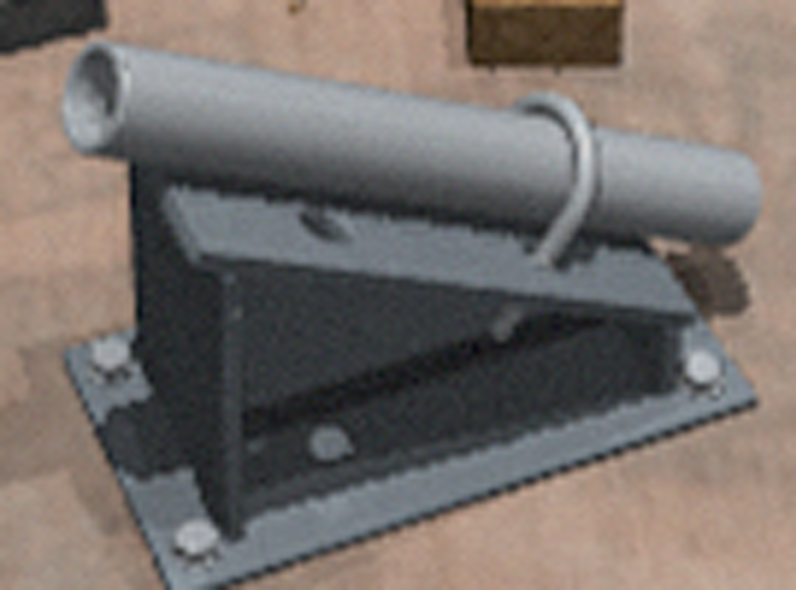

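```bash
cat > fit.py <<'E'
from h import *
from scipy.optimize import least_squares
s=load("scene0");d=load("side0")
def fit(obs,x0,tilt):
    def P(p,pts):
        Rm=R.from_euler("z",p[3])*R.from_euler("y",-tilt,degrees=True)
        return p[:3]+Rm.apply(pts)
    def f(p): return np.concatenate([(proj(c,P(p,np.array(l)/1000.))-uv).ravel() for c,l,uv in obs])
    r=least_squares(f,x0,loss="soft_l1"); return r.x,f(r.x).reshape(-1,2),P
if __name__=="__main__":
    B=[(s,(-30,77.5,45),(344,217.9)),]
    for name,b in (("",1),):
        sc=[((30,77.5,45),(344,217.9)),((-30,77.5,45),(358.5,234.4)),((-30,-77.5,45),(424.4,219.1)),((-30,77.5,0),(355.6,251)),((-30,-77.5,0),(421,236))]
        sd=[((30,77.5,45),(278.4,201.3)),((-30,77.5,45),(302.1,201.3)),((30,-77.5,45),(278.4,168.5)),((-30,-77.5,45),(300,168.5)),((30,77.5,0),(278.8,215.3)),((-30,77.5,0),(302.1,215))]
        obs=[(s,*o) for o in sc]+[(d,*o) for o in sd]
        p,r,P=fit(obs,[.5,-.1,0,0],0);print("block",p.round(4),r.round(1).tolist())
        print(P(p,np.array([[0,33,45+24+27]])/1000))
        for c in(s,d):print(proj(c,P(p,np.array([[0,33,96],[0,56,45],[0,10,45]])/1000)))
    sc=[((55,43,0),(135.9,211.3)),((55,-43,0),(178.8,193.5)),((-145,-43,0),(239.3,284.7)),((-145,43,0),(198,307.3)),((0,23,0),(162.8,231.1))]
    sd=[((-145,43,0),(235+695/5.9,250+313/5.9)),((0,23,0),(290.1,287.6)),((55,43,0),(235+232/5.9,250+264/5.9))]
    obs=[(s,*o) for o in sc]+[(d,*o) for o in sd]
    p,r,P=fit(obs,[.5,.3,.15,0],30);print("br",p.round(4),r.round(1).tolist())
E
python3 fit.py
```

```text
block [ 0.5046 -0.2054 -0.0023 -0.0634] [[-0.4, 0.1], [-0.3, 0.6], [0.4, 0.4], [-0.2, 1.7], [-0.6, 0.8], [-0.1, -0.7], [0.1, -1.0], [-0.5, -0.6], [-0.4, -0.9], [-0.3, -0.5], [-0.2, -0.4]]
[[ 0.50665061 -0.17244836  0.09366344]]
[[373.73861162 201.05904161]
 [360.15438532 224.16135628]
 [379.94053419 219.70412316]]
[[289.91607968 173.71047226]
 [290.05758102 195.5240557 ]
 [289.57907805 185.41755705]]
br [0.551  0.2153 0.1131 0.3084] [[-0.2, 0.0], [-0.6, 0.0], [0.3, -0.1], [0.1, 1.8], [-0.4, 1.2], [0.3, -0.4], [-0.3, -0.2], [-5.5, -3.1]]
```

```bash
cat > mv.py <<'E'
from h import *
from workcell import bot,camera
def toolrot(yaw,tilt):  # frame whose x=yaw dir tilted up by tilt deg -> tool x=+y', y=+x', z=-z'
    F=R.from_euler("z",yaw)*R.from_euler("y",-tilt,degrees=True)
    M=F.as_matrix(); return R.from_matrix(np.c_[M[:,1],M[:,0],-M[:,2]])
def delta(pos,rot):
    o=bot.get_obs(); r0=R.from_quat(o["tool_rot"])
    print("clock",o["clock"].__round__(2),"pos",o["eef_pos"].round(4),"F",o["ft_force"].round(1),"w",round(o["grip_width"],4),"q",o["joint_pos"].round(2))
    tw=(r0.inv()*rot).as_rotvec(degrees=True)
    print("T",(r0.inv().apply(np.array(pos)-o["eef_pos"])*1000).round(1),"mm; twist",tw.round(2))
def snap(n,k):
    c=camera(n);pickle.dump(c,open(f"{n}{k}.pkl","wb"));cv2.imwrite(f"pics/{n}{k}.png",c["color"]);return c
E
python3 -c "
from mv import *
delta([.507-.09,-.172+.0,.27],toolrot(-.0634,0))
delta([.42,-.25,.27],toolrot(-.0634,0))"
```

```text
clock 0.15 pos [ 0.1143 -0.4863  0.2306] F [-0.1  1.   0.3] w 0.0857 q [-1.34  0.24  0.    1.34 -0.    1.57]
T [ 366.6 -236.7  -39. ] mm; twist [-8.000e-02 -6.000e-02 -7.314e+01]
clock 0.15 pos [ 0.1143 -0.4863  0.2306] F [-0.1  1.   0.3] w 0.0857 q [-1.34  0.24  0.    1.34 -0.    1.57]
T [ 351.7 -160.1  -39.1] mm; twist [-8.000e-02 -6.000e-02 -7.314e+01]
```

```bash
python3 -c "
from mv import *
delta([.50,-.27,.27],toolrot(-.0634,0))"
```

```text
clock 0.15 pos [ 0.1143 -0.4863  0.2306] F [-0.1  1.   0.3] w 0.0857 q [-1.34  0.24  0.    1.34 -0.    1.57]
T [ 425.  -122.4  -39.2] mm; twist [-8.000e-02 -6.000e-02 -7.314e+01]
```

Call:
send_rows(
  deltas=[
    {"grip": 1, "translation": [0.06, -0.015, -0.03], "twist": [0, 0, -10]},
    {"grip": 1, "translation": [0.12, -0.03, -0.039], "twist": [0, 0, -20]},
    {"grip": 1, "translation": [0.18, -0.05, -0.039], "twist": [0, 0, -30]},
    {"grip": 1, "translation": [0.24, -0.07, -0.039], "twist": [0, 0, -40]},
    {"grip": 1, "translation": [0.3, -0.085, -0.039], "twist": [0, 0, -50]},
  ],
)

```text
clock: 0.78
eef_pos: [0.3825, -0.3366, 0.2697]
tool_rot: [0.85, 0.527, 0.0, -0.001]
ft_force: [0.6, -1.0, 0.9]
grip_width: 0.0858
```

```bash
python3 -c "
from mv import *
delta([.50,-.27,.27],toolrot(-.0634,0))"
```

```text
clock 0.78 pos [ 0.3825 -0.3366  0.2697] F [ 0.6 -1.   0.9] w 0.0858 q [-0.72  0.25  0.11  1.44  0.    1.31]
T [112.   75.5  -0.3] mm; twist [ -0.05  -0.07 -22.82]
```

Call:
send_rows(
  deltas=[
    {"grip": 1, "translation": [0.045, 0.03, 0], "twist": [0, 0, -10]},
    {"grip": 1, "translation": [0.09, 0.06, 0], "twist": [0, 0, -20]},
    {"grip": 1, "translation": [0.112, 0.0755, 0], "twist": [0, 0, -22.8]},
    {"grip": 1, "translation": [0.112, 0.0755, 0], "twist": [0, 0, -22.8]},
  ],
)

```text
clock: 1.27
eef_pos: [0.5012, -0.2685, 0.2687]
tool_rot: [0.728, 0.685, 0.0, -0.001]
ft_force: [-0.4, -1.0, -0.7]
grip_width: 0.0854
```

```bash
python3 -c "
from mv import *
c=snap('wrist',1);print(c['xyz'],c['rotation'])
delta([.50,-.27,.27],toolrot(-.0634,0))"
```

```text
[ 0.50585454 -0.18909765  0.41146225] [ 0.98683262 -0.02958257 -0.00531992  0.15892752]
clock 1.32 pos [ 0.5001 -0.2694  0.2689] F [-1.4  0.1  0.3] w 0.0855 q [-0.49  0.37  0.28  1.48  0.    1.14]
T [-0.6 -0.  -1.1] mm; twist [-0.13 -0.1   0.05]
```

View pics/wrist1.png

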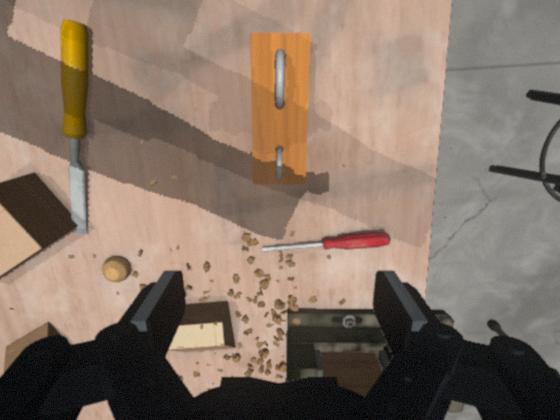

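```bash
python3 -c "
from h import *
crop(load('wrist1'),235,20,95,180,3.3,'w1')"
```

```text
(no output)
```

View pics/w1.png

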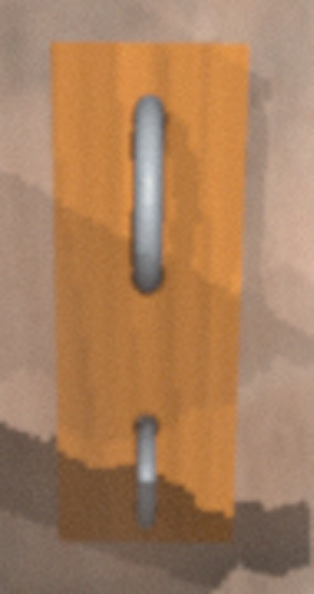

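```bash
cat >> fit.py <<'E'
    w=load("wrist1")
    sw=[((-30,77.5,45),(250.8,33)),((30,77.5,45),(310.2,33)),((30,-77.5,45),(305.3,183.9)),((-30,-77.5,45),(253.2,183.9))]
    obs=[(s,*o) for o in [((30,77.5,45),(344,217.9)),((-30,77.5,45),(358.5,234.4)),((-30,-77.5,45),(424.4,219.1))]]+[(d,*o) for o in [((30,77.5,45),(278.4,201.3)),((-30,77.5,45),(302.1,201.3)),((30,-77.5,45),(278.4,168.5)),((-30,-77.5,45),(300,168.5))]]
    for ob in (obs+[(w,*o) for o in sw],[(w,*o) for o in sw]):
        p,r,P=fit(ob,[.5,-.2,0,0],0);print("block",p.round(4),r.round(1).tolist())
        print(P(p,np.array([[0,33,96]])/1000))
        print(proj(w,P(p,np.array([[0,33,96],[0,60,70],[0,6,70]])/1000)))
E
python3 fit.py|tail -n 10
```

```text
block [ 0.5054 -0.205  -0.0027 -0.0663] [[-0.8, -0.0], [-0.8, 0.5], [-0.1, 0.5], [-0.5, -0.5], [-0.3, -0.7], [-0.7, -0.5], [-0.6, -0.7], [-0.5, 0.2], [-0.1, 0.6], [-0.1, -0.2], [-0.1, -0.5]]
[[ 0.50761024 -0.17212066  0.09328815]]
[[279.96550898  78.02691146]
 [280.11035638  49.05998638]
 [279.70508937 108.49561316]]
block [ 0.5057 -0.205  -0.0014 -0.0666] [[-0.4, -0.1], [0.2, 0.3], [0.2, 0.1], [-0.0, -0.3]]
[[ 0.50784621 -0.17209068  0.09462919]]
[[280.23030684  77.88792715]
 [280.36854992  48.80862289]
 [279.93591417 108.48997515]]
```

```bash
python3 -c "
from mv import *
delta([.5078,-.172,.073],toolrot(-.0665,0))"
```

```text
clock 1.32 pos [ 0.5001 -0.2694  0.2689] F [-1.4  0.1  0.3] w 0.0855 q [-0.49  0.37  0.28  1.48  0.    1.14]
T [ 97.3   2.1 196.1] mm; twist [-0.13 -0.1   0.23]
```

Call:
send_rows(
  deltas=[
    {"grip": 0.7, "translation": [0.05, 0.001, 0.02], "twist": [0, 0, 0.2]},
    {"grip": 0.7, "translation": [0.0973, 0.0021, 0.05], "twist": [0, 0, 0.2]},
    {"grip": 0.7, "translation": [0.0973, 0.0021, 0.1], "twist": [0, 0, 0.2]},
    {"grip": 0.7, "translation": [0.0973, 0.0021, 0.13], "twist": [0, 0, 0.2]},
    {"grip": 0.7, "translation": [0.0973, 0.0021, 0.13], "twist": [0, 0, 0.2]},
  ],
)

```text
clock: 1.95
eef_pos: [0.5049, -0.1723, 0.1368]
tool_rot: [0.731, 0.683, -0.002, -0.004]
ft_force: [0.3, 0.1, 0.3]
grip_width: 0.0599
```

```bash
python3 -c "
from mv import *
delta([.5078,-.172,.073],toolrot(-.0665,0))
snap('wrist',2)"
```

```text
clock 1.95 pos [ 0.5049 -0.1723  0.1368] F [0.3 0.1 0.3] w 0.0599 q [-0.33  0.37 -0.07  1.14  0.    1.31]
T [ 0.3  3.5 63.8] mm; twist [-0.49 -0.17 -0.09]
```

View pics/wrist2.png

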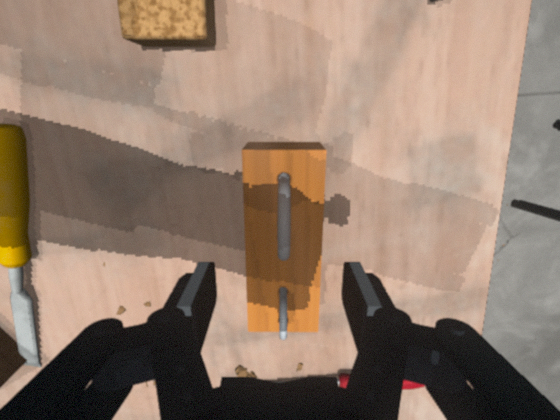

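```bash
python3 -c "
from mv import *
c=load('wrist2');print(proj(c,[[.5078,-.1721,.0955],[.505,-.172,.0955],[.505,-.172,.136]]),c['xyz'])
delta([.5078,-.172,.1],toolrot(-.0665,0))"
```

```text
[[284.65128345 236.079887  ]
 [280.02158147 236.20187501]
 [279.68443248 269.06890194]] [ 0.51100005 -0.09302841  0.27972079]
clock 2.0 pos [ 0.5066 -0.1728  0.1389] F [-0.3 -0.3  0.8] w 0.0597 q [-0.33  0.37 -0.06  1.14  0.    1.31]
T [ 0.8  1.4 38.9] mm; twist [-0.26 -0.12 -0.08]
```

```bash
python3 -c "
from mv import *
c=load('wrist2')
t=np.linspace(0,np.pi,7);L=np.c_[0*t,23*np.cos(t),23*np.sin(t)+69]
L=np.r_[[[0,23,45]],L,[[0,-23,45]]]/1000
P=np.array([.5078,-.1721,0])+R.from_euler('z',-.0665).apply(L)
im=c['color'].copy()
for u,v in proj(c,P): cv2.circle(im,(int(u*8),int(v*8)),12,(0,0,255),-1,shift=3)
c['color']=im;crop(c,230,130,110,220,2.7,'w2')
"
```

```text
(no output)
```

View pics/w2.png

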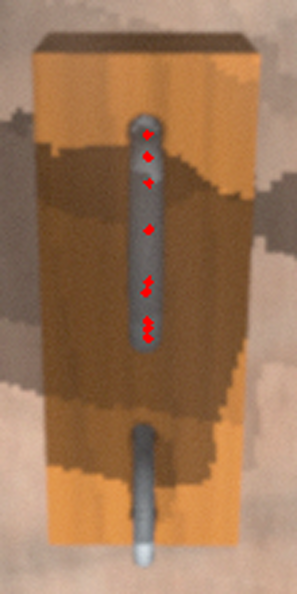

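```bash
python3 -c "
from mv import *
delta([.5076,-.1715,.073],toolrot(-.0665,0))"
```

```text
clock 2.0 pos [ 0.5066 -0.1728  0.1389] F [-0.3 -0.3  0.8] w 0.0597 q [-0.33  0.37 -0.06  1.14  0.    1.31]
T [ 1.2  1.2 65.9] mm; twist [-0.26 -0.12 -0.08]
```

Call:
send_rows(
  deltas=[
    {"grip": 0.6, "translation": [0.0012, 0.0012, 0.03], "twist": [-0.2, 0, 0]},
    {"grip": 0.6, "translation": [0.0012, 0.0012, 0.055], "twist": [-0.2, 0, 0]},
    {"grip": 0.6, "translation": [0.0012, 0.0012, 0.066], "twist": [-0.2, 0, 0]},
    {"grip": 0.6, "translation": [0.0012, 0.0012, 0.066], "twist": [-0.2, 0, 0]},
  ],
)

```text
clock: 2.5
eef_pos: [0.5078, -0.1721, 0.0736]
tool_rot: [0.731, 0.682, 0.001, -0.001]
ft_force: [0.2, 0.2, 0.3]
grip_width: 0.051
```

```bash
python3 -c "
from mv import *
delta([.5076,-.1715,.073],toolrot(-.0665,0))"
```

```text
clock 2.5 pos [ 0.5078 -0.1721  0.0736] F [0.2 0.2 0.3] w 0.051 q [-0.33  0.43 -0.16  0.98  0.    1.31]
T [ 0.6 -0.3  0.6] mm; twist [-0.02 -0.1  -0.13]
```

Close the fingers.

Call:
send_rows(
  deltas=[
    {"grip": 0.3, "translation": [0.0005, 0, 0.0005], "twist": [0, 0, 0]},
    {"grip": 0, "translation": [0.0005, 0, 0.0005], "twist": [0, 0, 0]},
    {"grip": 0, "translation": [0.0005, 0, 0.0005], "twist": [0, 0, 0]},
    {"grip": 0, "translation": [0.0005, 0, 0.0005], "twist": [0, 0, 0]},
    {"grip": 0, "translation": [0.0005, 0, 0.0005], "twist": [0, 0, 0]},
  ],
)

```text
clock: 3.12
eef_pos: [0.5086, -0.1718, 0.074]
tool_rot: [0.731, 0.682, 0.001, 0.0]
ft_force: [0.3, -0.4, 6.2]
grip_width: 0.0058
```

```bash
python3 -c "
from mv import *
delta([.5076,-.1715,.13],toolrot(-.0665,0))"
```

```text
clock 3.12 pos [ 0.5086 -0.1718  0.074 ] F [ 0.3 -0.4  6.2] w 0.0058 q [-0.33  0.43 -0.16  0.98  0.    1.31]
T [  0.3  -1.  -56. ] mm; twist [ 0.09 -0.07 -0.12]
```

```bash
python3 -c "
from mv import *
c=snap('wrist',3);crop(c,180,180,200,150,4,'w3')
s=snap('scene',3);crop(s,330,120,130,120,5,'s3')
s=snap('side',3);crop(s,240,110,130,110,5.5,'d3')
print(bot.get_obs())
"
```

```text
{'clock': 3.275, 'joint_pos': array([-0.32669123,  0.43093745, -0.15585466,  0.98283324,  0.00171004,
        1.31276661]), 'joint_vel': array([-1.08008932e-03, -3.55429073e-05,  2.19719101e-04, -6.92478584e-04,
       -9.54909569e-04, -4.91484618e-05]), 'tau': array([-5.53035265e-03, -3.97366011e+01,  1.99408937e+01,  6.90877627e-03,
        2.45148718e-02,  4.58617718e-02]), 'eef_pos': array([ 0.50866337, -0.17180348,  0.07394703]), 'tool_rot': array([7.30960133e-01, 6.82419380e-01, 1.03030048e-03, 1.11073714e-04]), 'ft_force': array([0.47724402, 0.27483761, 5.20516808]), 'ft_torque': array([-0.06252782, -0.06035667,  0.05954673]), 'grip_width': 0.006004116851348257}
```

View pics/w3.png

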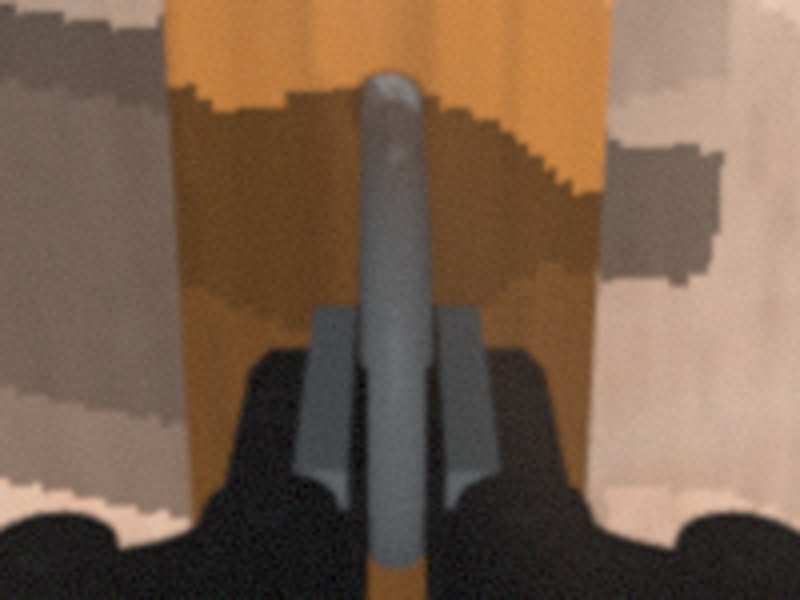

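View pics/s3.png

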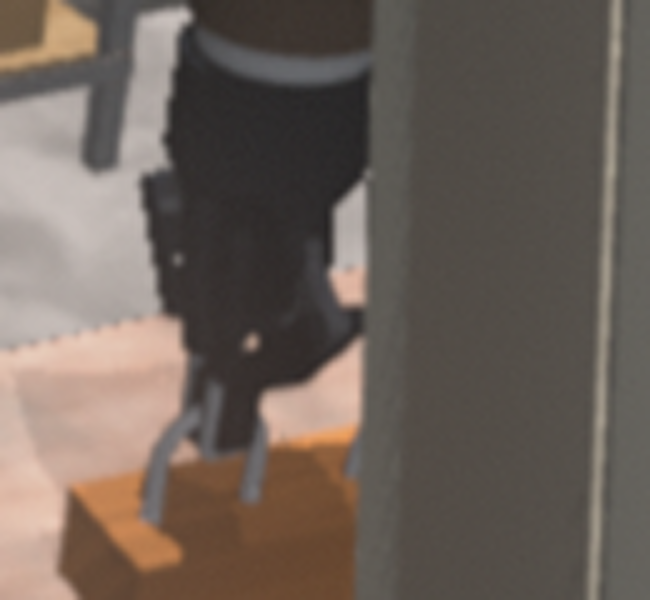

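View pics/d3.png

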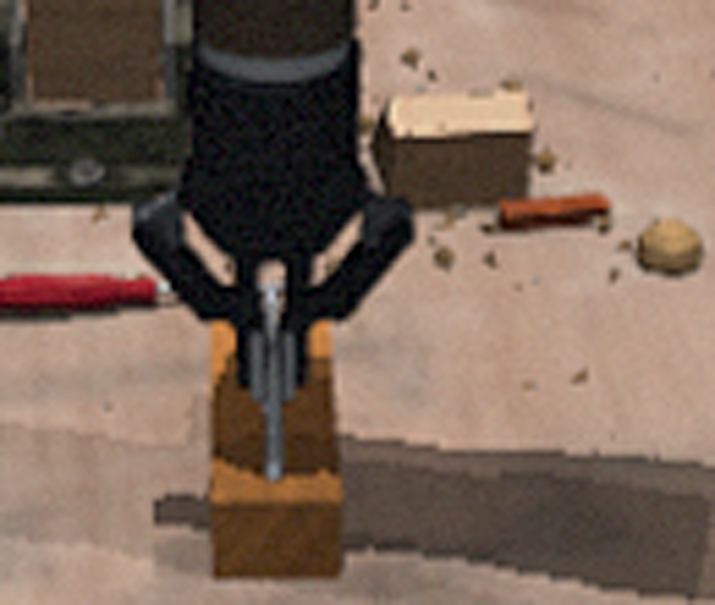

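Call:
send_rows(
  deltas=[
    {"grip": 0, "translation": [0, 0, -0.008], "twist": [0, 0, 0]},
    {"grip": 0, "translation": [0, 0, -0.02], "twist": [0, 0, 0]},
    {"grip": 0, "translation": [0, 0, -0.035], "twist": [0, 0, 0]},
    {"grip": 0, "translation": [0, 0, -0.05], "twist": [0, 0, 0]},
    {"grip": 0, "translation": [0, 0, -0.06], "twist": [0, 0, 0]},
  ],
)

```text
clock: 3.9
eef_pos: [0.5091, -0.1721, 0.1355]
tool_rot: [0.731, 0.682, 0.001, 0.001]
ft_force: [-0.3, -0.7, -1.3]
grip_width: 0.006
```

```bash
python3 -c "
from mv import *
delta([.5076,-.1715,.3],toolrot(-.0665,0))
c=snap('wrist',4);crop(c,180,180,200,150,4,'w4')
s=snap('scene',4);crop(s,330,120,130,120,5,'s4')
s=snap('side',4);crop(s,240,90,130,130,4.5,'d4')
"
```

```text
clock 3.9 pos [ 0.5091 -0.1721  0.1355] F [-0.3 -0.7 -1.3] w 0.006 q [-0.33  0.37 -0.07  1.13  0.    1.31]
T [   0.6   -1.  -164.5] mm; twist [ 0.18 -0.05 -0.13]
```

View pics/w4.png

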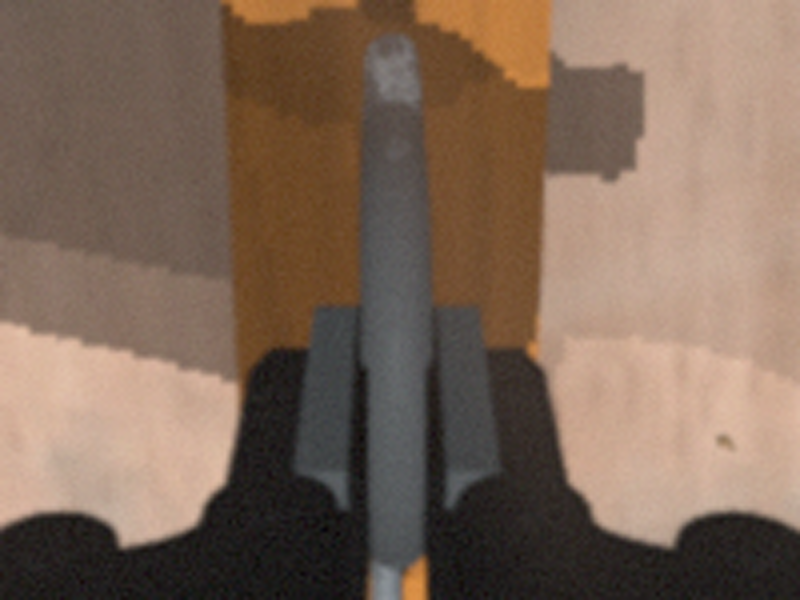

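View pics/s4.png

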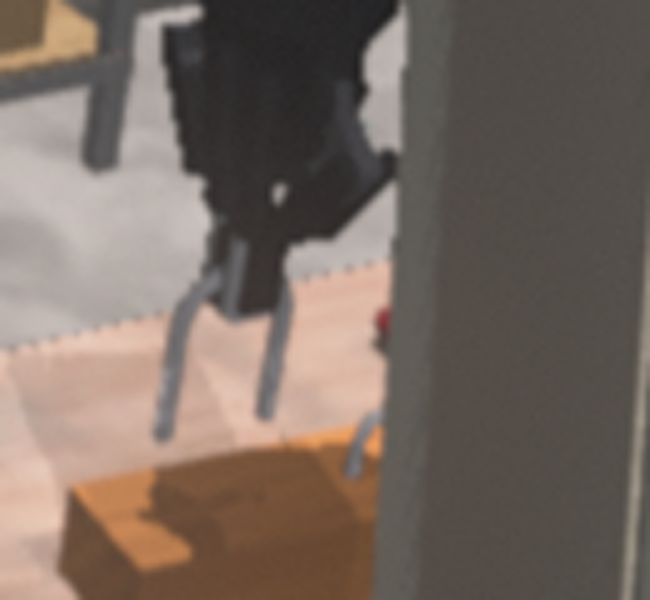

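View pics/d4.png

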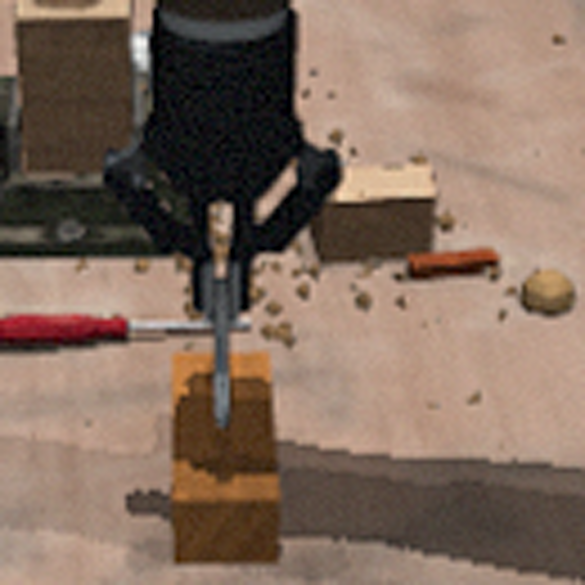

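```bash
python3 -c "
from mv import *
print(atz(load('scene0'),(310,272),.036))
o=np.array([.551,.2153,.1131]);F=R.from_euler('z',.3084)*R.from_euler('y',-30,degrees=True)
delta(o+F.apply([0,-.09,.18]),toolrot(.3084,30))"
```

```text
[0.42921408 0.00736043 0.036     ]
clock 4.05 pos [ 0.509  -0.1721  0.1348] F [ 0.5  0.1 -1.1] w 0.006 q [-0.33  0.37 -0.07  1.12  0.    1.31]
T [ 272.6  -34.8 -134.1] mm; twist [-29.45   5.64 -21.11]
```

Call:
send_rows(
  deltas=[
    {"grip": 0, "translation": [0.01, 0, -0.05], "twist": [0, 0, 0]},
    {"grip": 0, "translation": [0.05, -0.005, -0.09], "twist": [-5, 1, -3.5]},
    {"grip": 0, "translation": [0.1, -0.015, -0.13], "twist": [-11, 2, -8]},
    {"grip": 0, "translation": [0.15, -0.022, -0.14], "twist": [-17, 3, -12]},
    {"grip": 0, "translation": [0.2, -0.03, -0.138], "twist": [-23, 4.4, -16.5]},
  ],
)

```text
clock: 4.68
eef_pos: [0.4928, 0.0311, 0.2746]
tool_rot: [0.609, 0.765, 0.167, 0.122]
ft_force: [-0.1, -0.3, -1.8]
grip_width: 0.0058
```

```bash
python3 -c "
from mv import *
o=np.array([.551,.2153,.1131]);F=R.from_euler('z',.3084)*R.from_euler('y',-30,degrees=True)
delta(o+F.apply([0,-.09,.18]),toolrot(.3084,30))"
```

```text
clock 4.67 pos [0.4928 0.0311 0.2746] F [-0.1 -0.3 -1.8] w 0.0058 q [-0.   -0.1  -0.34  0.92  0.11  1.36]
T [69.3 11.9 12.6] mm; twist [-6.08  1.21 -4.45]
```

Call:
send_rows(
  deltas=[
    {"grip": 0, "translation": [0.035, 0.006, 0.006], "twist": [-3, 0.6, -2.2]},
    {"grip": 0, "translation": [0.069, 0.012, 0.0125], "twist": [-6.1, 1.2, -4.4]},
    {"grip": 0, "translation": [0.069, 0.012, 0.0125], "twist": [-6.1, 1.2, -4.4]},
    {"grip": 0, "translation": [0.069, 0.012, 0.0125], "twist": [-6.1, 1.2, -4.4]},
  ],
)

```text
clock: 5.18
eef_pos: [0.4924, 0.1017, 0.2688]
tool_rot: [0.571, 0.78, 0.209, 0.153]
ft_force: [1.0, -0.5, 0.1]
grip_width: 0.0056
```

```bash
python3 -c "
from mv import *
o=np.array([.551,.2153,.1131]);F=R.from_euler('z',.3084)*R.from_euler('y',-30,degrees=True)
delta(o+F.apply([0,-.09,.18]),toolrot(.3084,30))
snap('wrist',5);snap('scene',5);snap('side',5)"
```

```text
clock 5.17 pos [0.4924 0.1017 0.2688] F [ 1.  -0.5  0.1] w 0.0056 q [ 0.16 -0.15 -0.45  0.75  0.07  1.44]
T [ 0.5  0.3 -0. ] mm; twist [-0.05  0.04 -0.06]
```

View pics/wrist5.png

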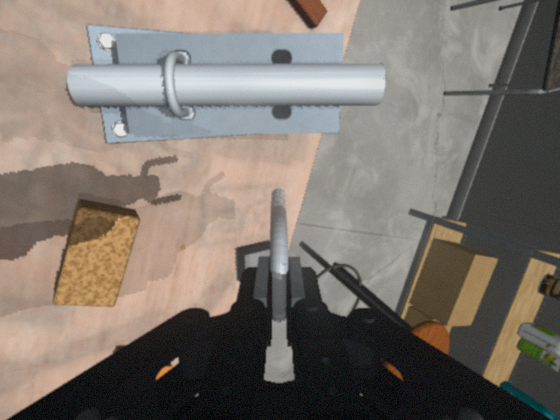

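View pics/side5.png

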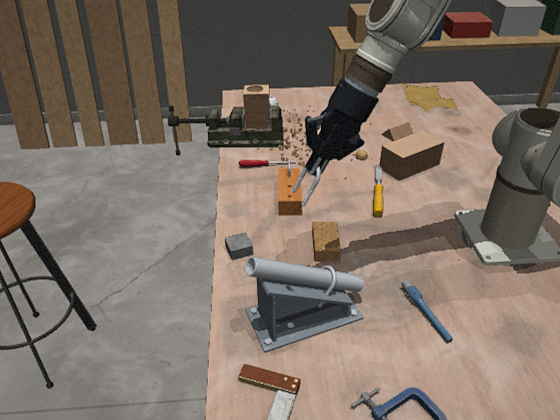

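Excellent view: plate, both slots at about (282,57) and (282,111), pipe along the row 84. Enlarge.

```bash
python3 -c "
from h import *
crop(load('wrist5'),225,20,175,125,4.5,'w5');crop(load('wrist5'),60,15,165,135,4.4,'w5b')"
```

```text
(no output)
```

View pics/w5.png

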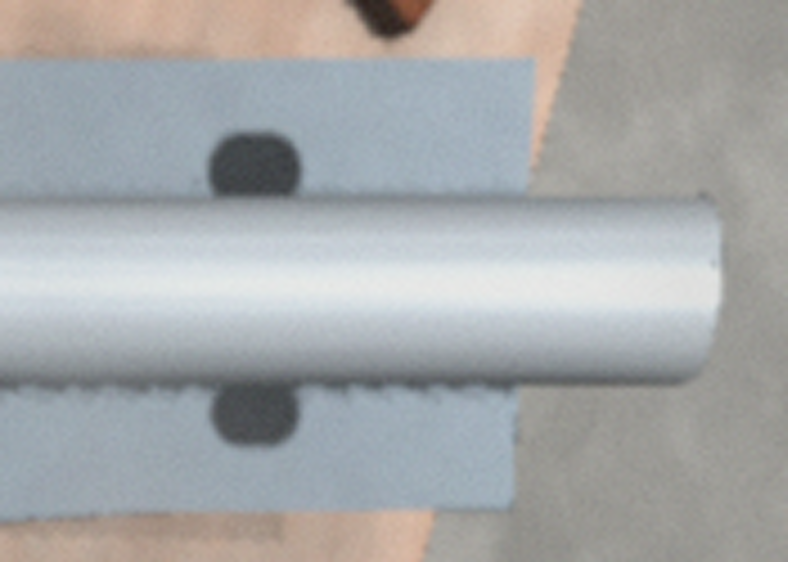

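View pics/w5b.png

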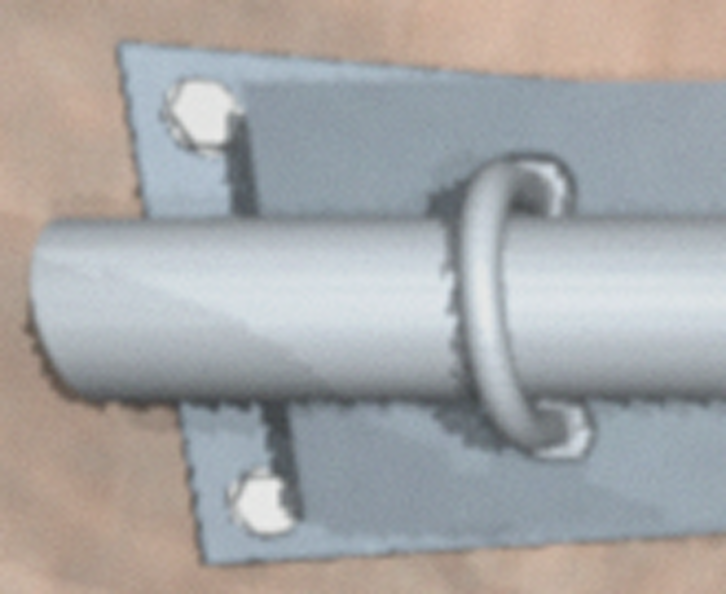

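```bash
cat > fitb.py <<'E'
from fit import *
w=load("wrist5")
sc=[((55,43,0),(135.9,211.3)),((55,-43,0),(178.8,193.5)),((-145,-43,0),(239.3,284.7)),((-145,43,0),(198,307.3)),((0,23,0),(162.8,231.1))]
sd=[((-145,43,0),(352.8,303)),((0,23,0),(290.1,287.6))]
sw=[((55,43,0),(343.4,33.3)),((55,-43,0),(339,133.3)),((0,29.5,0),(281.7,49.1)),((0,-29.5,0),(281.8,119.1)),((0,0,17),(281.6,84.6)),((-145,43,0),(115.7,33.6)),((-145,-43,0),(128.2,136.6))]
for n,ob in (("w",[(w,*o) for o in sw]),("all",[(w,*o) for o in sw]+[(s,*o) for o in sc]+[(d,*o) for o in sd]),("sd",[(s,*o) for o in sc]+[(d,*o) for o in sd])):
    p,r,P=fit(ob,[.5,.3,.15,0],30);print(n,p.round(4),r.round(1).tolist())
E
python3 fitb.py
```

```text
w [0.5512 0.2149 0.1157 0.3127] [[1.0, -0.6], [0.1, 0.1], [-0.4, 1.0], [-0.4, -0.1], [-0.1, 0.4], [-0.9, 0.2], [1.3, -2.3]]
all [0.5518 0.2152 0.1143 0.3099] [[0.5, -0.2], [-0.5, -0.0], [-0.6, 1.1], [-0.7, -0.3], [-0.4, 0.3], [-0.2, 0.0], [1.6, -2.9], [-0.4, -0.7], [-0.7, -0.7], [0.2, -1.0], [0.1, 1.0], [-0.5, 0.4], [-0.0, -0.9], [-0.7, -0.7]]
sd [0.5516 0.2148 0.1132 0.3029] [[0.1, -0.4], [-0.2, -0.2], [0.2, -0.2], [-0.1, 1.5], [-0.3, 0.8], [0.0, -0.3], [-0.7, -0.4]]
```

```bash
python3 -c "
from mv import *
o=bot.get_obs();rt=R.from_quat(o['tool_rot'])
t=np.linspace(0,np.pi,7);L=np.c_[23*np.cos(t),0*t,-23*np.sin(t)+5]
L=np.r_[[[23,0,55]],L,[[-23,0,55]]]/1000
P=o['eef_pos']+rt.apply(L)
for n,b in(('wrist',(200,160,160,180,3.3)),('scene',(200,40,200,180,3.3)),('side',(270,110,100,110,5))):
    c=load(n+'5');im=cv2.resize(c['color'],None,fx=4,fy=4,interpolation=cv2.INTER_CUBIC)
    for u,v in proj(c,P): cv2.circle(im,(int(u*4+1.5),int(v*4+1.5)),2,(0,0,255),-1)
    x,y,w,h,_=b
    cv2.imwrite('pics/ov_%s.png'%n,im[y*4:(y+h)*4,x*4:(x+w)*4])
"
```

```text
(no output)
```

View pics/ov_wrist.png

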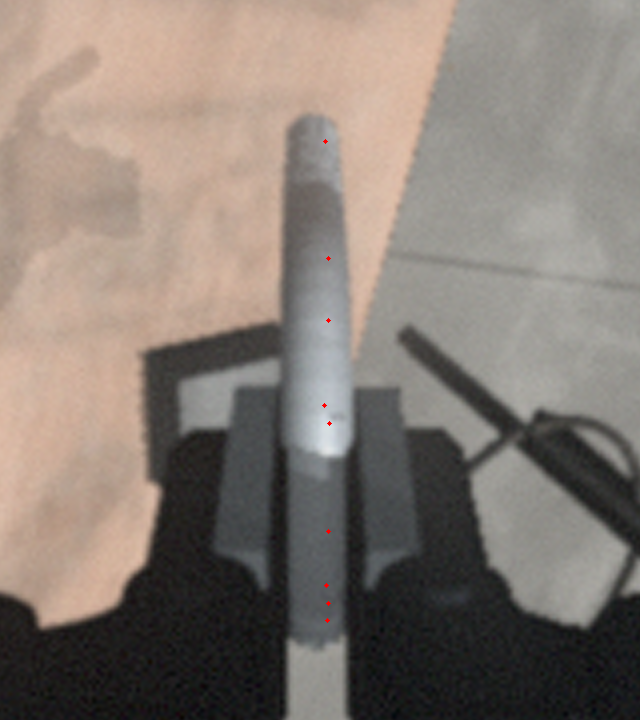

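View pics/ov_scene.png

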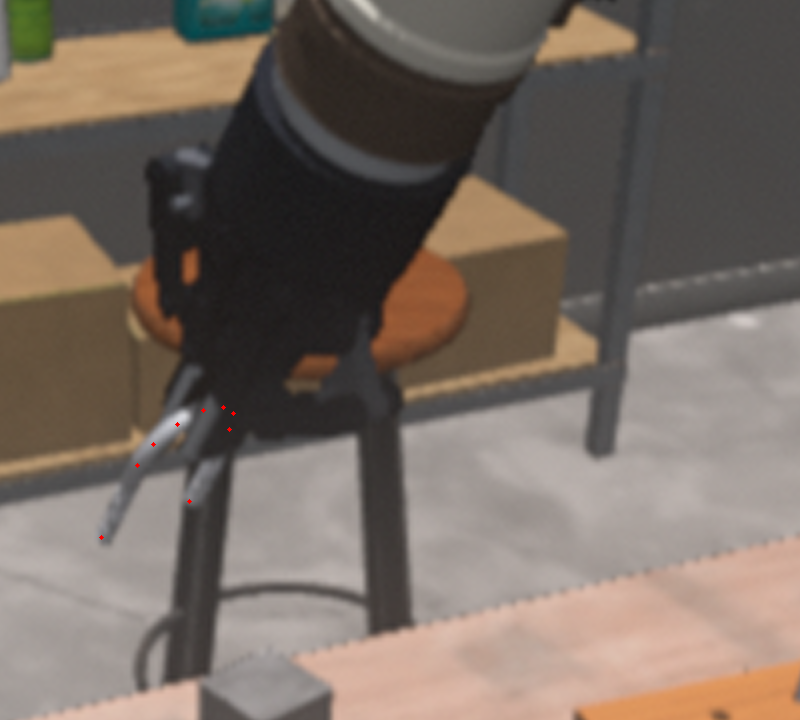

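View pics/ov_side.png

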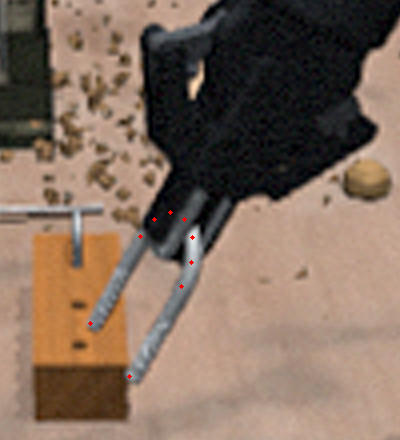

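```bash
cat >> mv.py <<'E'
O=np.array([.5516,.2150,.1145]);YAW=.3105
F=R.from_euler('z',YAW)*R.from_euler('y',-30,degrees=True)
def pd(v):
    o=bot.get_obs();print("plate-frame TCP",(F.inv().apply(o['eef_pos']-O)*1000).round(1),"Fplate",F.inv().apply(o['ft_force']).round(1))
    delta(O+F.apply(np.array(v)/1000),toolrot(YAW,30))
E
python3 -c "
from mv import *
pd([0,0,110])"
```

```text
plate-frame TCP [ -0.9 -90.6 179.2] Fplate [-0.3 -0.4 -0.5]
clock 5.33 pos [0.4932 0.1011 0.2693] F [ 0.1 -0.4 -0.6] w 0.0061 q [ 0.16 -0.15 -0.45  0.75  0.07  1.44]
T [90.7  0.5 69. ] mm; twist [ 0.01  0.13 -0.24]
```

Call:
send_rows(
  deltas=[
    {"grip": 0, "translation": [0.04, 0.0005, 0], "twist": [0, 0, -0.2]},
    {"grip": 0, "translation": [0.08, 0.0005, 0.02], "twist": [0, 0, -0.2]},
    {"grip": 0, "translation": [0.0907, 0.0005, 0.05], "twist": [0, 0, -0.2]},
    {"grip": 0, "translation": [0.0907, 0.0005, 0.069], "twist": [0, 0, -0.2]},
    {"grip": 0, "translation": [0.0907, 0.0005, 0.069], "twist": [0, 0, -0.2]},
  ],
)

```text
clock: 5.95
eef_pos: [0.4989, 0.1974, 0.2079]
tool_rot: [0.57, 0.78, 0.207, 0.153]
ft_force: [-1.1, 0.4, -0.2]
grip_width: 0.006
```

```bash
cat > ov.py <<'E'
from mv import *
import sys
k=sys.argv[1];pd([float(a) for a in sys.argv[2:5]])
o=bot.get_obs();rt=R.from_quat(o['tool_rot'])
t=np.linspace(0,np.pi,7);L=np.c_[23*np.cos(t),0*t,-23*np.sin(t)+5]
L=np.r_[[[23,0,55]],L,[[-23,0,55]]]/1000
P=o['eef_pos']+rt.apply(L)
S=O+F.apply(np.array([[0,23,0],[0,-23,0],[0,0,34],[0,16.5,0],[0,29.5,0]])/1000)
for n,b in(('wrist',(200,160,160,140)),('scene',(110,150,160,150)),('side',(240,220,160,120))):
    c=snap(n,k);im=cv2.resize(c['color'],None,fx=4,fy=4,interpolation=cv2.INTER_CUBIC)
    for u,v in proj(c,P): cv2.circle(im,(int(u*4+1.5),int(v*4+1.5)),2,(0,0,255),-1)
    for u,v in proj(c,S): cv2.circle(im,(int(u*4+1.5),int(v*4+1.5)),2,(0,255,0),-1)
    x,y,w,h=b
    cv2.imwrite('pics/ov_%s%s.png'%(n,k),im[y*4:(y+h)*4,x*4:(x+w)*4])
E
python3 ov.py 6 0 0 43
```

```text
plate-frame TCP [ -1.4  -0.7 108.6] Fplate [-0.9  0.7  0.3]
clock 5.95 pos [0.4989 0.1974 0.2079] F [-1.1  0.4 -0.2] w 0.006 q [ 0.41 -0.03 -0.51  0.57 -0.05  1.65]
T [ 0.9  1.7 65.6] mm; twist [-0.22  0.19 -0.08]
```

View pics/ov_wrist6.png

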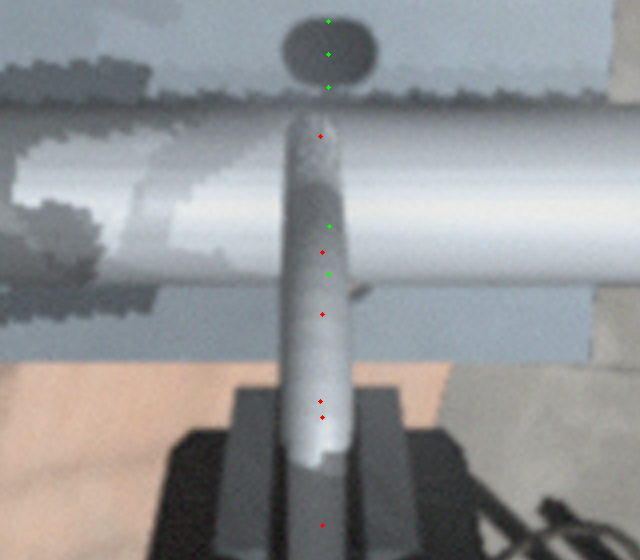

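View pics/ov_scene6.png

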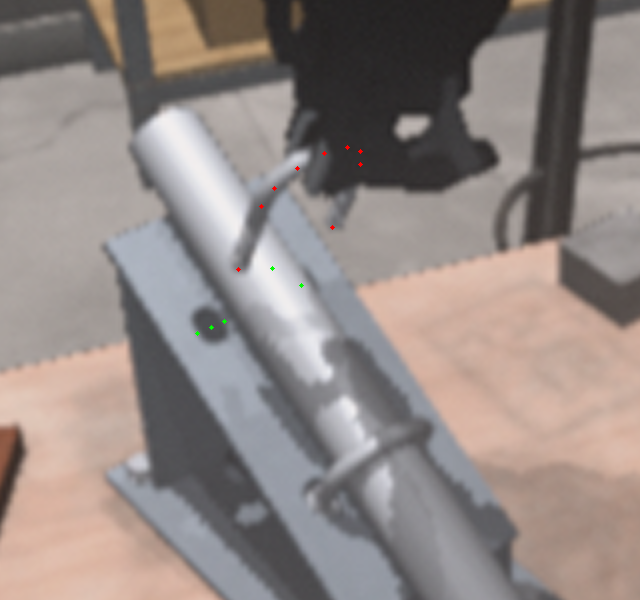

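View pics/ov_side6.png

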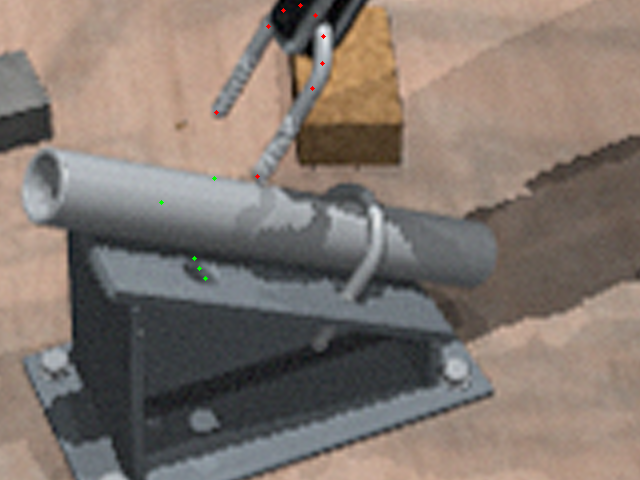

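Call:
send_rows(
  deltas=[
    {"grip": 0, "translation": [0.0015, 0.002, 0.012], "twist": [-0.2, 0.2, 0]},
    {"grip": 0, "translation": [0.0015, 0.002, 0.025], "twist": [-0.2, 0.2, 0]},
    {"grip": 0, "translation": [0.0015, 0.002, 0.036], "twist": [-0.2, 0.2, 0]},
    {"grip": 0, "translation": [0.0015, 0.002, 0.045], "twist": [-0.2, 0.2, 0]},
    {"grip": 0, "translation": [0.0015, 0.002, 0.047], "twist": [-0.2, 0.2, 0]},
  ],
)

```text
clock: 6.72
eef_pos: [0.5232, 0.2066, 0.1697]
tool_rot: [0.57, 0.78, 0.21, 0.153]
ft_force: [0.3, 0.0, 0.2]
grip_width: 0.0058
```

```bash
python3 ov.py 7 0.7 0.5 43
```

```text
plate-frame TCP [ 2.   0.6 62.6] Fplate [ 0.4 -0.1  0.1]
clock 6.72 pos [0.5232 0.2066 0.1697] F [0.3 0.  0.2] w 0.0058 q [ 0.4   0.06 -0.53  0.45 -0.04  1.65]
T [-0.1 -1.4 19.6] mm; twist [ 0.16 -0.03 -0.1 ]
```

View pics/ov_wrist7.png

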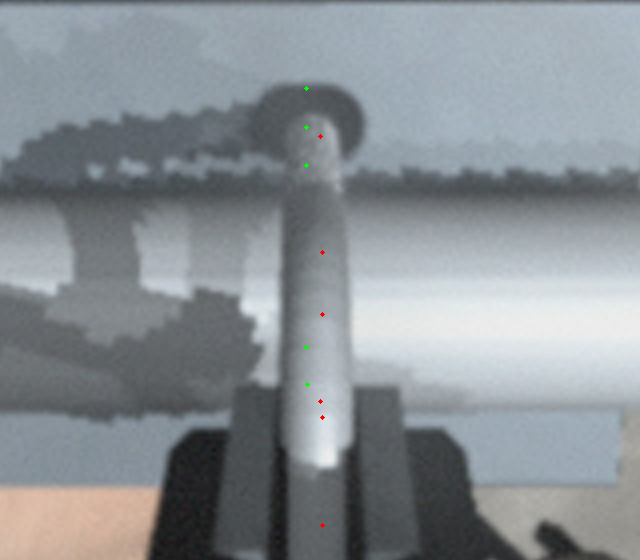

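View pics/ov_scene7.png

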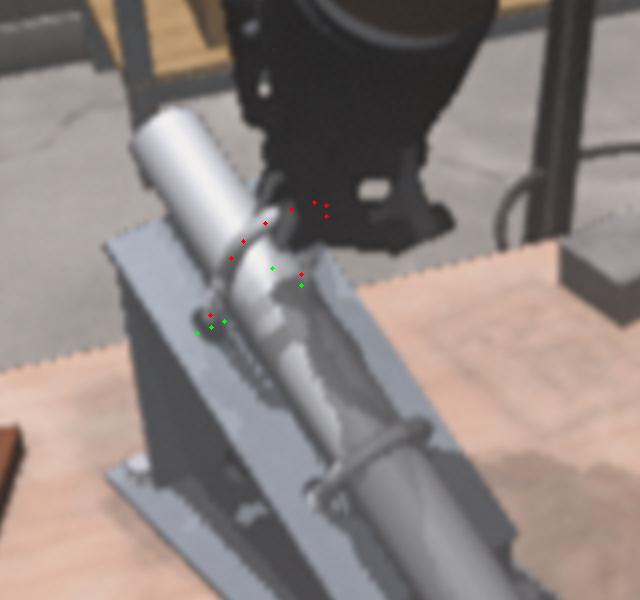

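View pics/ov_side7.png

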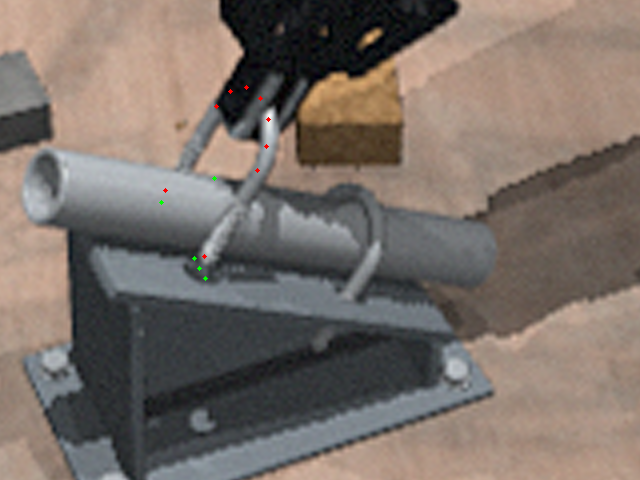

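Call:
send_rows(
  deltas=[
    {"grip": 0, "translation": [0, -0.0012, 0.006], "twist": [0.1, 0, 0]},
    {"grip": 0, "translation": [0, -0.0012, 0.011], "twist": [0.1, 0, 0]},
    {"grip": 0, "translation": [0, -0.0012, 0.016], "twist": [0.1, 0, 0]},
    {"grip": 0, "translation": [0, -0.0012, 0.019], "twist": [0.1, 0, 0]},
    {"grip": 0, "translation": [0, -0.0012, 0.019], "twist": [0.1, 0, 0]},
  ],
)

```text
clock: 7.5
eef_pos: [0.5316, 0.2093, 0.1535]
tool_rot: [0.57, 0.78, 0.21, 0.153]
ft_force: [0.0, 0.1, -1.3]
grip_width: 0.0058
```

```bash
python3 ov.py 8 0.7 0.5 43
```

```text
plate-frame TCP [ 1.5  0.7 44.2] Fplate [-0.6  0.1 -1.1]
clock 7.5 pos [0.5316 0.2093 0.1535] F [ 0.   0.1 -1.3] w 0.0058 q [ 0.4   0.1  -0.54  0.41 -0.04  1.65]
T [-0.2 -0.8  1.2] mm; twist [ 0.12 -0.03 -0.1 ]
```

View pics/ov_wrist8.png

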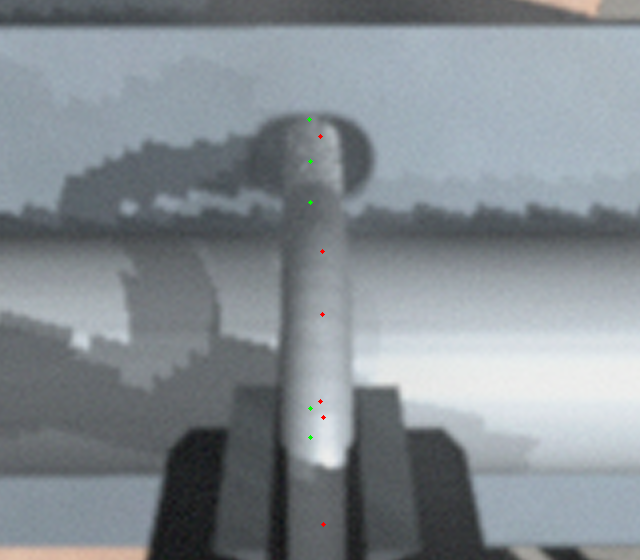

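View pics/ov_side8.png

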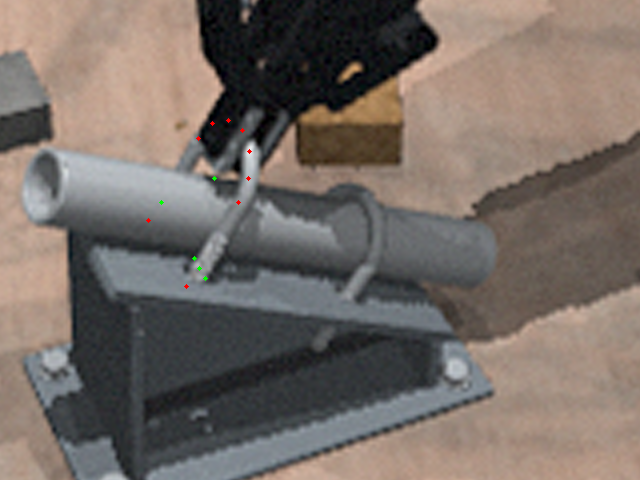

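View pics/ov_scene8.png

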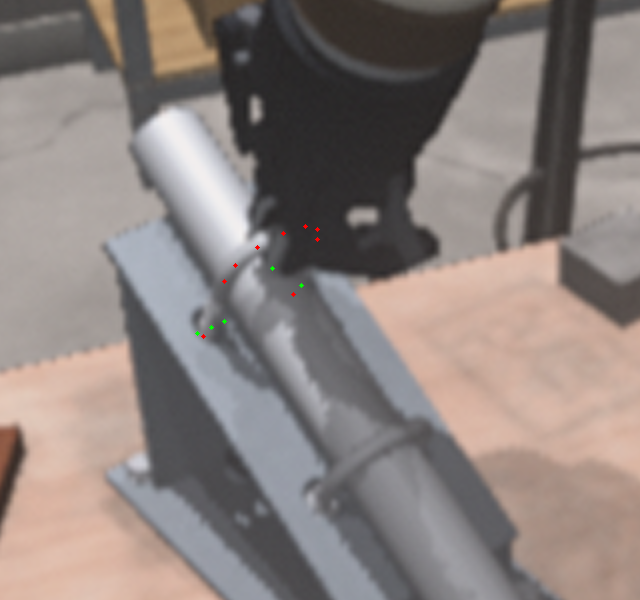

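Call:
send_rows(
  deltas=[
    {"grip": 0, "translation": [-0.0002, -0.0006, 0.003], "twist": [0, 0, 0]},
    {"grip": 0, "translation": [-0.0002, -0.0006, 0.0055], "twist": [0, 0, 0]},
    {"grip": 0, "translation": [-0.0002, -0.0006, 0.0055], "twist": [0, 0, 0]},
  ],
)

```text
clock: 8.02
eef_pos: [0.5338, 0.2098, 0.1486]
tool_rot: [0.57, 0.78, 0.21, 0.153]
ft_force: [-0.8, 0.8, -0.2]
grip_width: 0.0062
```

Call:
send_rows(
  deltas=[
    {"grip": 0.15, "translation": [0, 0, 0], "twist": [0, 0, 0]},
    {"grip": 0.25, "translation": [0, 0, 0], "twist": [0, 0, 0]},
    {"grip": 0.35, "translation": [0, 0, 0], "twist": [0, 0, 0]},
    {"grip": 0.35, "translation": [0, 0, 0], "twist": [0, 0, 0]},
  ],
)

```text
clock: 8.52
eef_pos: [0.5339, 0.2098, 0.1488]
tool_rot: [0.57, 0.78, 0.21, 0.153]
ft_force: [-0.0, -0.3, -0.0]
grip_width: 0.0297
```

```bash
python3 ov.py 9 0.7 0.5 110
```

```text
plate-frame TCP [ 1.1  0.5 38.9] Fplate [-0.1 -0.2  0. ]
clock 8.53 pos [0.5339 0.2098 0.1488] F [-0.  -0.3 -0. ] w 0.0297 q [ 0.4   0.11 -0.54  0.39 -0.04  1.65]
T [  0.   -0.3 -71.1] mm; twist [ 0.15 -0.03 -0.1 ]
```

View pics/ov_wrist9.png

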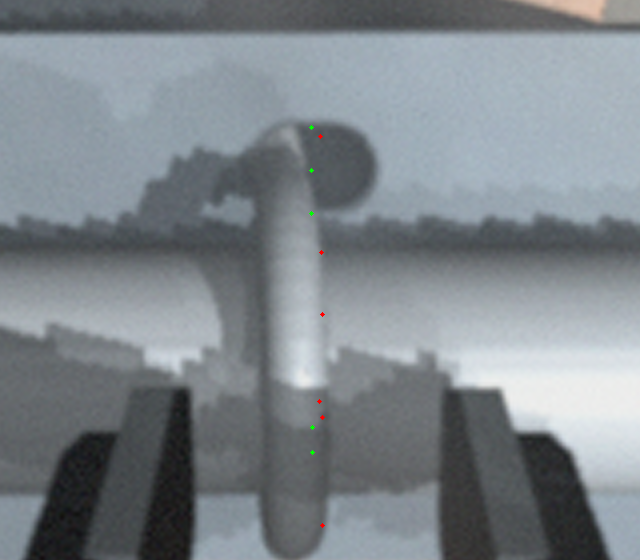

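View pics/ov_side9.png

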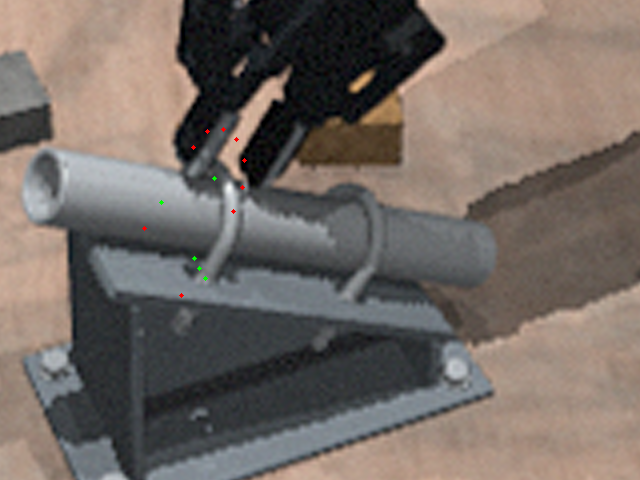

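Call:
send_rows(
  deltas=[
    {"grip": 0.45, "translation": [0, -0.002, -0.015], "twist": [0, 0, 0]},
    {"grip": 0.45, "translation": [0, -0.002, -0.045], "twist": [0, 0, 0]},
    {"grip": 0.45, "translation": [-0.03, -0.002, -0.09], "twist": [0, 0, 0]},
    {"grip": 0.45, "translation": [-0.08, -0.002, -0.13], "twist": [0, 0, 0]},
    {"grip": 0.45, "translation": [-0.09, -0.002, -0.14], "twist": [0, 0, 0]},
  ],
)

```text
clock: 9.3
eef_pos: [0.4933, 0.1, 0.2729]
tool_rot: [0.57, 0.778, 0.212, 0.155]
ft_force: [-0.2, 0.2, 0.9]
grip_width: 0.0384
```

```bash
cat > chk.py <<'E'
from mv import *
import sys
k=sys.argv[1]
t=np.linspace(0,np.pi,9)
pd([0,-90,180])
for n,b in(('wrist',(220,0,160,150)),('scene',(120,160,130,140)),('side',(240,240,140,110))):
    c=snap(n,k);im=cv2.resize(c['color'],None,fx=5,fy=5,interpolation=cv2.INTER_CUBIC)
    L=np.c_[0*t-3,23*np.cos(t),23*np.sin(t)+15];L=np.r_[[[-3,23,-29]],L,[[-3,-23,-29]]]/1000
    for u,v in proj(c,O+F.apply(L)): cv2.circle(im,(int(u*5+2),int(v*5+2)),2,(0,0,255),-1)
    x,y,w,h=b
    cv2.imwrite('pics/chk_%s%s.png'%(n,k),im[y*5:(y+h)*5,x*5:(x+w)*5])
E
python3 chk.py 10
```

```text
plate-frame TCP [  0.7 -91.7 182.5] Fplate [0.3 0.3 0.8]
clock 9.3 pos [0.4933 0.1    0.2729] F [-0.2  0.2  0.9] w 0.0384 q [ 0.15 -0.16 -0.45  0.75  0.08  1.44]
T [ 1.7 -0.7  2.5] mm; twist [ 0.51  0.12 -0.23]
```

View pics/chk_wrist10.png

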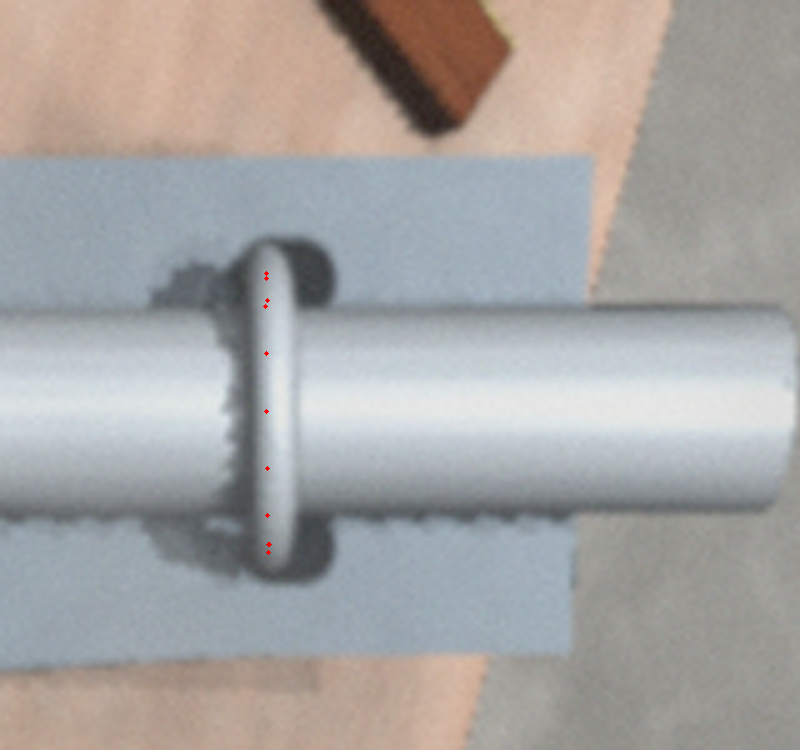

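View pics/chk_side10.png

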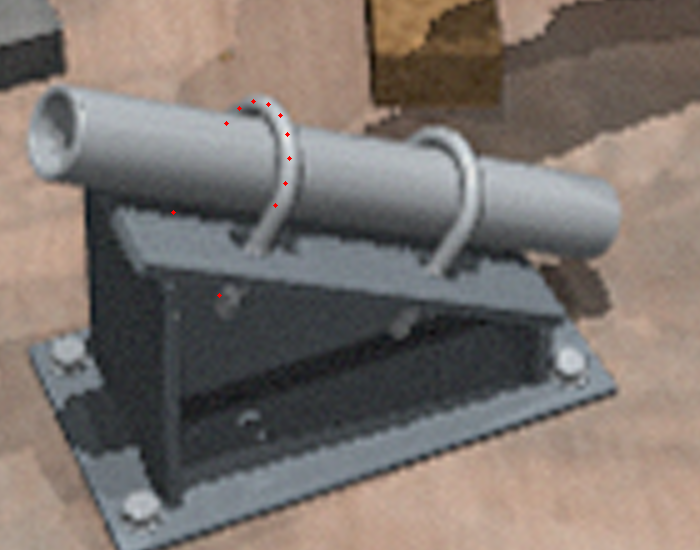

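View pics/chk_scene10.png

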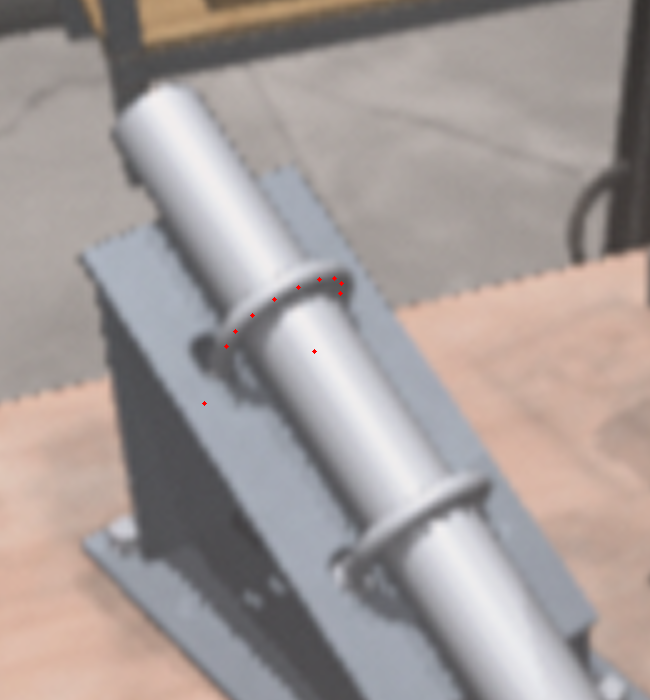

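View pics/side10.png

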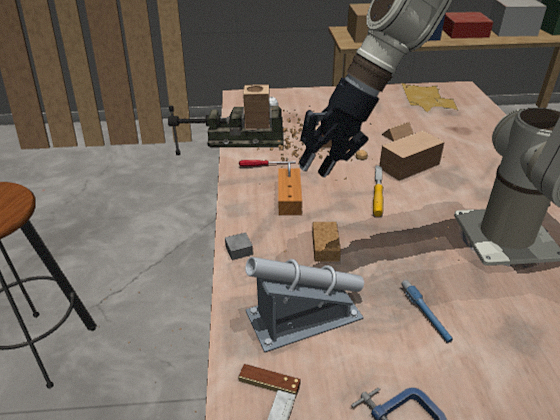

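```bash
python3 -c "
from workcell import bot
o=bot.get_obs();print(o['clock'],o['joint_vel'].round(3));print(bot.job_done())"
```

```text
9.45 [ 0.029  0.032 -0.025 -0.01  -0.001  0.003]
the job is handed in; nothing more can be done
None
```

The larger U-bolt is out of the wooden block and fitted over the pipe, with both legs through the two empty slots. I released it about 15 mm into the slots and it slid home under its own weight, so I gave it no push. I handed the job in at about 9.5 s.

**Seating:** in all three cameras the bend lies where the fully-home position predicts, within about a pixel (roughly 1 mm). It looks the same as the U-bolt already fitted lower down. It rests towards the lower ends of the slots. In the side view the visible leg end is about 2 pixels off the prediction, perhaps a slight lean down the slope.

**Other objects:** the small U-bolt is still in the block. The cork block and steel block look to be where they started, judged by eye in the side view rather than measured. At hand-in the gripper was well clear and touching nothing.

**Readings that disagreed:**
- The gripper read about 6 mm across the 8 mm bar, but the pictures showed a sound hold.
- There was a wrist force of about 6 N while the fingers closed; the other readings were under about 2 N.
- The wrist camera was off by about 1 mm along the pipe, which I allowed for.

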